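# Steer the pointer light onto the ringed template

### The job

The small lamp on the cutting mat shines up at a leaning mirror in a swivelling head, which throws a light spot ahead among four square plywood templates. Turn the swivel screw and the tilt screw by their bars, one after the other and re-gripping as needed, until the whole light spot lies inside the ring drawn on one of the templates, then let go. Do not touch the mirror, and leave the things lying about where they are.

Things in the scene. Friction and masses are not known exactly. Their poses are not given: they have to be found in the camera images.
- rig: Green cutting mat, 380 x 560 x 4 mm, fixed; origin under its centre, x away from the robot, y to the left. The mirror head swivels about a vertical axis at (-70, 0) mm of this frame, over an upright lamp; an aluminium gear housing to its left, at (-70, +165) mm, carries the swivel screw. The templates lie ahead of the head.
- head: Swivelling mirror head: two uprights and a top plate 125 x 130 x 10 mm, centre 190 mm up, its upper face leaning 25 degrees towards the robot, with the tilt screw on it. Origin on the vertical swivel axis at mat level; x points level to the light spot.
- swivel_screw_grip (a point): Grip of the swivel screw, the lower one on the housing left of the head: black bar 60 mm long (point x), 14 thick (y), 28 tall (z). Point on the screw axis, 10 mm below the top of the bar, 46 mm above the face it stands on. Site z is the screw axis, outwards: it leans 25 degrees from vertical towards the near (robot) side. The point turns with the screw.
- tilt_screw_grip (a point): Grip of the tilt screw, the higher one on the head plate; it travels as the head swivels: black bar 60 mm long (point x), 14 thick (y), 28 tall (z). Point on the screw axis, 10 mm below the top of the bar, 46 mm above the face it stands on. Site z is the screw axis, outwards: it leans 25 degrees from vertical towards the near (robot) side. The point turns with the screw.
- swivel_screw (a joint): Angle of the swivel screw, rad, + anticlockwise seen from its head; stops at -5.5 and 5.5. About 0.12 N m of friction, no slack, stays where left. Each +1 rad swivels head and light spot 0.08 rad anticlockwise seen from above. Starts within 0.6 of 0; needs about 1.1 to 3.6 rad one way or the other, so usually several grasps.
- tilt_screw (a joint): Angle of the tilt screw, rad, + anticlockwise seen from its head; stops at -5.5 and 5.5. About 0.12 N m of friction, no slack, stays where left. Each +1 rad moves the light spot 11 mm farther from the swivel axis. Starts within 0.6 of 0; needs about 1.8 to 4.2 rad one way or the other, so several grasps.
- light_spot (a point): Centre of the light spot, a glowing red disc 16 mm across that lies on the templates or the mat (nothing solid).
- ring_mark (a point): Centre of the ring drawn in a dark line, 26 mm inside diameter, on one plywood template 56 x 56 x 3 mm lying fixed on the mat; the other three templates of the same size bear a square, a triangle and a cross, and which lies where varies.
- mirror: The mirror under the head plate, 105 x 95 x 8 mm; origin at its centre, 24 mm below the plate. Its face looks down and away from the robot. It tilts with the tilt screw; not to be touched.
- awl: Wooden-handled awl, 120 mm long, lying on the mat left of the templates; a bystander.
- jar: Amber jar, 56 mm wide, 70 mm tall, on the left of the mat; a bystander.
- rule: Steel bar rule, 200 x 30 x 5 mm, flat on the mat right of the templates; a bystander.
- tin: White tin, 60 mm wide, 60 mm tall, on the right of the mat; a bystander.
- beeswax: Yellow wax block, 70 x 45 x 30 mm, on the left of the mat; a bystander.

How it is judged:
At the end, for the whole second after the job is handed in: The light spot lies and stays wholly inside the ring (centres within 5 mm, seen from above) with the screws let go (horizontal distance between light_spot and ring_mark below 0.005 m); the robot touches nothing.
It fails at once if the mirror was touched (contact force between any of the fingers, the arm and mirror above 0.5 N).
It fails at once if one of the things lying about was pushed more than 20 mm away (distance of any of awl, jar, rule, tin, beeswax from where it was at the start of the episode above 0.02 m).
It also fails if it takes over 72 s, if anything falls off the work surface, if the arm or the gripper's body presses on something with over 40 N, if the wrist force passes 120 N, or if a joint passes its speed limit or range.

### The arm

A 6-joint arm with a two-finger parallel gripper is mounted at the origin on the work surface. World frame = base frame: x ahead of the robot, y to its left, z up, the work surface at z = 0. Lengths are in m, angles in rad, forces in N, time in s.
With the tool pointing down it reaches from about 0.375 to 0.975 m from the base axis. Payload 3.8 kg.
Tool frame: the origin (TCP) lies on the mounting face of the last link; the fingertips stand 173 mm ahead of it and the grasp point (between the pads) lies 155 mm ahead of it; z points along the fingers, y is the direction in which the jaws open and shut (so a half turn about z gives the same grasp; the last joint's range is limited). The gripper opens to 85 mm and grips with 20 to 120 N. Pads are 22 mm wide; open, the fingers measure 114 mm over their backs; the gripper's body (76 mm by 85 mm) begins 54 mm behind the grasp point. The pads swing forward as they close: fully open they stand 13 mm farther back than shut.
Start: joints at [-0.037, 0.264, 1.604, -0, 1.274, -0.037], TCP at [0.675, -0, 0.405] pointing down, gripper open.
Joint ranges: [-2.63, 2.63], [-0.94, 2.18], [0.31, 2.57], [-1.31, 4.45], [0, 2.66], [-2.55, 2.55]. Speed limits (rad/s): [2.57, 2.57, 3.14, 3.14, 3.14, 3.14].

### API

Orientations are given as a unit quaternion [w, x, y, z].
In Python, from station import env gives the robot as it stands.
- The arm moves only by the tool carry_out, never from a script. Its argument "plan" is one flat list of numbers, 6 for each row, row after row: the shift along the tool's x, y, z in m, then the turn, a rotation vector about the tool's x, y, z in rad. A call has 1 to 10 rows; each row shifts and turns the pose as measured when the row begins, along the tool's axes as they then stand; what a row does not reach is not made up. A row lasts 1/12 s, in which the tool goes at most 41.7 mm and 7.16 degrees, less where a joint would pass 70% of its speed; a pose out of reach is approached as far as the arm can. A call is refused whole if a number of a shift passes 0.0417 or a number of a turn 0.125, either way. A call with a gripper value outside its range is refused whole. "grip" is the opening, from 0 (shut) to 1 (fully open), set as the call begins (left out, the last holds). The fingers move at their own pace and stop on an object; "force" is the grip in N (left out, the last holds). Time passes only in rows, so rows that do not move let the fingers close. It gives the time, the measured TCP pose, the force and the opening at its end, in the units of the state.
- env.observe(): the state, without advancing time (a new reading comes with each control period).
- env.get_image(name): name is "scene" or "side" or "wrist"; returns (picture, depth): 420x560x3 uint8, red, green, blue; 420x560 float32, m along the optical axis (not along the pixel's ray), 0 where there is no reading.
- env.get_calibration(name): a dict with "camera_matrix" (3x3 intrinsics, pixels), "R" (3x3) and "t" (3): a world point X has camera coordinates R X + t. Camera axes: x right, y down, z forward; pixel columns grow to the right and rows downward; lengths in m; the calibration is good to about 2 mm. The wrist camera is an equidistant fisheye: a pixel r from the principal point sees the ray r / f radians off the axis. A picture is of the moment at which its call begins: read the wrist's pose just before it. get_calibration takes no time and is no camera call; for the wrist camera it gives the pose at the moment of the call.
- env.close_job(): hands the job in, once; it reports no verdict.
The state is a dict: "time_s": time; "q": joint angles; "joint_velocities": joint speeds; "effort": joint torques, N m; "ee_pos": TCP position; "orientation": TCP orientation; "force": force on the tool from outside, world axes, zero at the start; "ft_torque": the same for the moment, N m; "gripper_width": opening from 0.0 (shut) to 1.0 (fully open).
Only numpy, scipy, OpenCV 4.12 (cv2) and the standard library are available. Lean on these libraries where they do the work, as an engineer would, in place of code of your own. Each camera call takes 0.05 s, during which the arm holds its last target.

## Working session

There is one attempt and no reset: what is moved stays moved. The work goes in short steps, Python scripts to look and compute and a tool call to move; the robot and the scene stay as the last step left them, time stands still between calls to the robot, and variables do not carry over. Pictures are saved under pics/ and viewed, and the job is handed in when it is done.

Besides the shell and the picture viewer there is one more tool, called by a JSON object that holds its "api" and its "payload", one argument or row to a line. carry_out: Moves the arm, as the interface text tells. Its arguments: {"type":"object","properties":{"plan":{"type":"array"},"grip":{"type":"number"},"force":{"type":"number"}},"required":["plan"]}

```bash
ls; mkdir -p pics
python3 - <<'E'
from station import env
import cv2
print(env.observe())
for n in ["scene","side","wrist"]:
    im,d=env.get_image(n); cv2.imwrite(f"pics/{n}0.png",im[:,:,::-1]); 
    c=env.get_calibration(n); print(n,c)
    import numpy as np; np.savez(f"{n}0.npz",im=im,d=d,K=c["camera_matrix"],R=c["R"],t=c["t"])
E
```

```text
pics
{'time_s': 0.0, 'q': array([-3.68984434e-02,  2.64748741e-01,  1.60537502e+00, -5.77820920e-05,
        1.27370661e+00, -3.68840049e-02]), 'joint_velocities': array([-1.69124670e-03,  8.63380557e-05, -1.05549582e-03, -1.62667964e-04,
        6.31871981e-04, -2.80182792e-04]), 'effort': array([ 6.10465631e-04, -5.15121067e+01, -3.67308676e+01, -4.07824507e-05,
        1.31324201e-02,  1.46811578e-05]), 'ee_pos': array([6.74653762e-01, 2.34613428e-06, 4.03364023e-01]), 'orientation': array([-0.000801  ,  0.70710544,  0.70710724, -0.00078167]), 'force': array([-0.37260648, -0.1618013 ,  0.43068476]), 'ft_torque': array([ 0.01122058, -0.01369777,  0.0064673 ]), 'gripper_width': 1.001610533585086}
scene {'camera_matrix': array([[528.73160183,   0.        , 278.10698339],
       [  0.        , 528.73160183, 208.08495123],
       [  0.        ,   0.        ,   1.        ]]), 'R': array([[ 0.39068089,  0.92046514,  0.01060003],
       [ 0.77551782, -0.32291232, -0.54249401],
       [-0.49592394,  0.22016256, -0.83999279]]), 't': array([-0.24873916, -0.454471  ,  1.51790985])}
side {'camera_matrix': array([[446.61485114,   0.        , 282.16613953],
       [  0.        , 446.61485114, 216.59809749],
       [  0.        ,   0.        ,   1.        ]]), 'R': array([[-0.90544443, -0.42424784, -0.0135704 ],
       [-0.29330556,  0.64845315, -0.70248157],
       [ 0.30682606, -0.63207775, -0.71157254]]), 't': array([0.60302887, 0.29062748, 0.7791668 ])}
wrist {'camera_matrix': array([[325.1922621 ,   0.        , 276.56060558],
       [  0.        , 325.1922621 , 210.9820223 ],
       [  0.        ,   0.        ,   1.        ]]), 'R': array([[ 9.99995499e-01, -1.82126264e-03, -2.38421685e-03],
       [-9.72221480e-04, -9.48501262e-01,  3.16771860e-01],
       [-2.83835744e-03, -3.16768116e-01, -9.48498763e-01]]), 't': array([-0.6745137 , -0.03940347,  0.38078242])}
```

View pics/scene0.png

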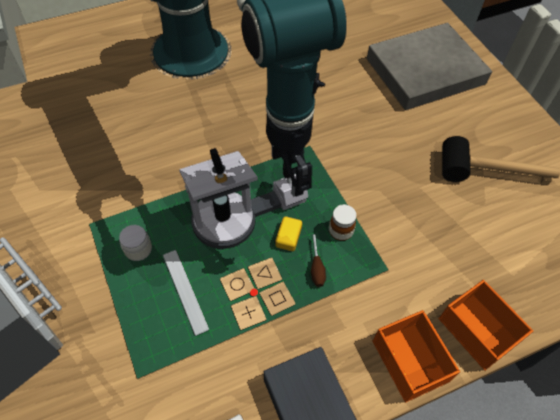

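View pics/side0.png

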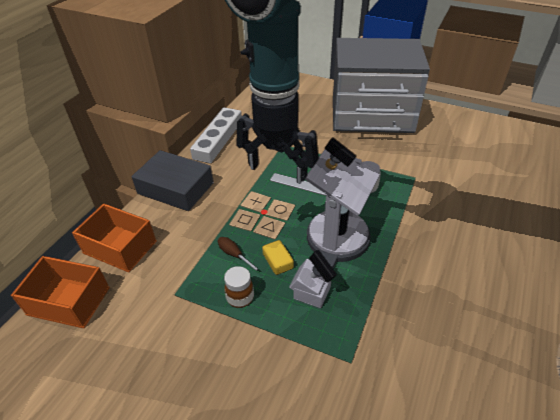

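View pics/wrist0.png

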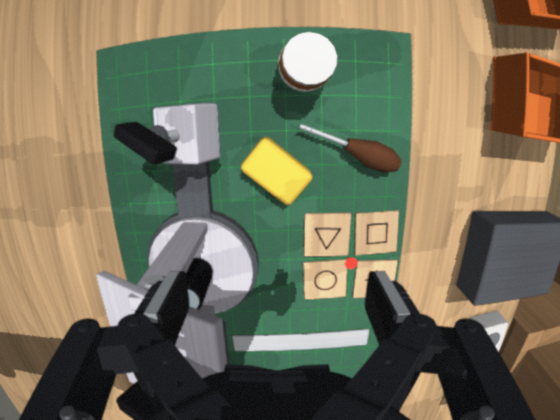

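```bash
cat > h.py <<'E'
import numpy as np, cv2
def load(n): 
    z=np.load(n+".npz"); return {k:z[k] for k in z}
def ray(s,u,v,fish=False):
    K=s["K"]; x=(u-K[0,2])/K[0,0]; y=(v-K[1,2])/K[1,1]
    if fish:
        r=np.hypot(x,y); k=np.sin(r)/r if r>0 else 1; d=np.array([x*k,y*k,np.cos(r)])
    else: d=np.array([x,y,1.])
    R=s["R"]; return -R.T@s["t"], R.T@d
def plane(s,u,v,z,fish=False):
    o,d=ray(s,u,v,fish); return o+d*(z-o[2])/d[2]
def cloud(s,fish=False):
    K=s["K"];h,w=s["d"].shape; u,v=np.meshgrid(np.arange(w),np.arange(h))
    x=(u-K[0,2])/K[0,0]; y=(v-K[1,2])/K[1,1]
    if fish:
        r=np.hypot(x,y)+1e-9; k=np.tan(r)/r; x=x*k;y=y*k
    P=np.stack([x,y,np.ones_like(x)],-1)*s["d"][...,None]
    return (P-s["t"])@s["R"]
def red(im):
    h=im.astype(int); m=(h[...,0]>190)&(h[...,1]<70)&(h[...,2]<70); return m
E
python3 - <<'E'
from h import *
for n,b in [("scene0",(210,250,310,340)),("side0",(220,180,310,250)),("wrist0",(290,190,410,310))]:
    s=load(n);f=n[0]=="w"
    m=red(s["im"]); x0,y0,x1,y1=b
    mm=np.zeros_like(m); mm[y0:y1,x0:x1]=m[y0:y1,x0:x1]
    v,u=np.nonzero(mm); print(n,len(u),u.mean(),v.mean(),"spot",plane(s,u.mean(),v.mean(),.006,f), "depthpt",np.median(cloud(s,f)[mm],0))
    c=s["im"][y0:y1,x0:x1,::-1]; cv2.imwrite(f"pics/c_{n}.png",cv2.resize(c,None,fx=5,fy=5,interpolation=cv2.INTER_CUBIC))
s=load("scene0");c=s["im"][130:250,160:330,::-1]; cv2.imwrite("pics/c_screws.png",cv2.resize(c,None,fx=4.5,fy=4.5,interpolation=cv2.INTER_CUBIC))
s=load("side0");c=s["im"][125:315,270:400,::-1]; cv2.imwrite("pics/c_screws2.png",cv2.resize(c,None,fx=3,fy=3,interpolation=cv2.INTER_CUBIC))
E
```

```text
scene0 34 253.44117647058823 291.9117647058824 spot [ 0.76955624 -0.1125434   0.006     ] depthpt [ 0.76976208 -0.11300504  0.00773462]
side0 19 263.63157894736844 211.47368421052633 spot [ 0.76855976 -0.11320408  0.006     ] depthpt [ 0.768215   -0.10989209  0.00861363]
wrist0 0 nan nan spot [nan nan nan] depthpt [nan nan nan]<stdin>:6: RuntimeWarning: Mean of empty slice.
  ret = ret.dtype.type(ret / rcount)
  return _methods._mean(a, axis=axis, dtype=dtype,
  ret = um.true_divide(
```

View pics/c_scene0.png

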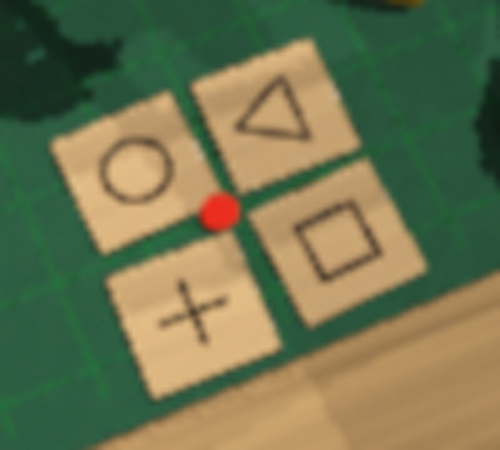

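View pics/c_side0.png

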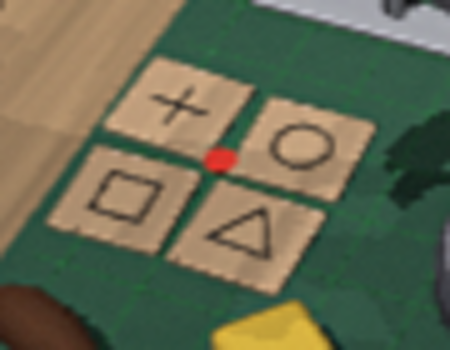

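View pics/c_wrist0.png

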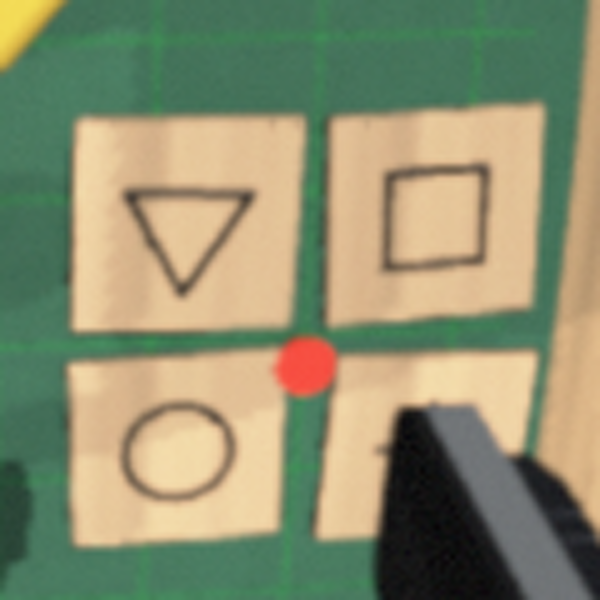

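View pics/c_screws.png

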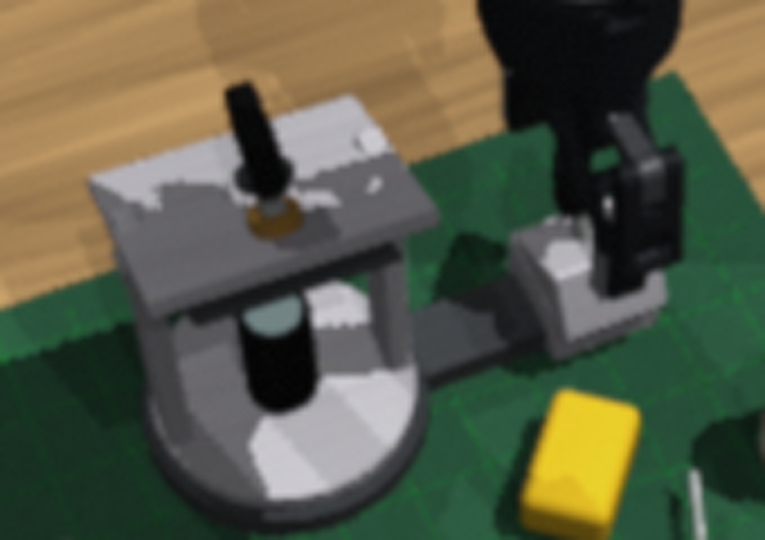

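View pics/c_screws2.png

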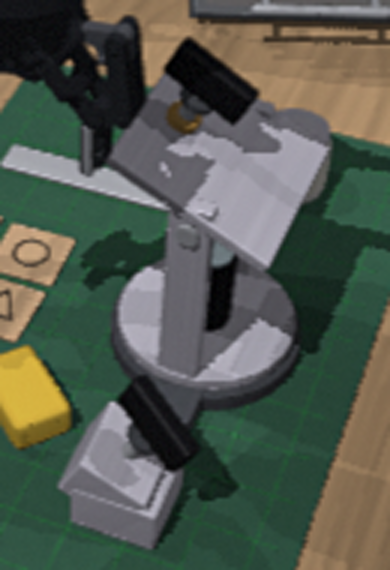

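Run:
```python
from h import *
S=load("scene0");D=load("side0");W=load("wrist0")
print("ring",plane(S,237.2,284,.007),plane(D,280.4,209.2,.007),plane(W,325.8,280.2,.007,1))
print("spotW",plane(W,351.4,263.2,.006,1))
for n,p in [("TL w",(97,50)),("TR w",(411,33))]: print(n,plane(W,*p,.004,1))
# mat by green mask in scene & wrist
for s,f in ((S,0),(D,0)):
    hsv=cv2.cvtColor(s["im"],cv2.COLOR_RGB2HSV)
    m=((hsv[...,0]>65)&(hsv[...,0]<90)&(hsv[...,1]>90)).astype(np.uint8)
    P=cloud(s,f); m&=(abs(P[...,2]-.004)<.008).astype(np.uint8)&(P[...,0]>.3)
    n,l,st,_=cv2.connectedComponentsWithStats(m); k=1+np.argmax(st[1:,4]); m=(l==k)
    v,u=np.nonzero(m); pts=np.array([plane(s,a,b,.004,f)[:2] for a,b in zip(u,v)],np.float32)
    print(cv2.minAreaRect(pts), np.median(P[m][:,2]))
    # bars: dark pixels in side / scene
    for nm,s0,box in (("tilt",0,(320,135,362,170)),("swiv",0,(305,248,340,285))):
        if s is S: continue
        x0,y0,x1,y1=box
        q=s["im"][y0:y1,x0:x1].max(-1)<45; Q=P[y0:y1,x0:x1][q]; Q=Q[(Q[:,2]>.03)]
        c=np.median(Q,0); Q=Q[np.linalg.norm(Q-c,axis=1)<.045]
        w,V=np.linalg.eigh(np.cov(Q.T)); print(nm,len(Q),Q.mean(0),np.sqrt(w),V.T.round(3).tolist(), Q.min(0),Q.max(0))
```

```text
ring [ 0.73999702 -0.13763     0.007     ] [ 0.73442833 -0.13614032  0.007     ] [ 0.73857703 -0.13524377  0.007     ]
spotW [ 0.77080825 -0.11130111  0.006     ]
TL w [0.45474728 0.16735139 0.004     ]
TR w [0.83183749 0.17805593 0.004     ]
((0.6510375738143921, -0.11002686619758606), (0.3760271966457367, 0.5550989508628845), 1.6750144958496094) 0.00316245365058967
((0.6467651128768921, -0.10551077127456665), (0.37635594606399536, 0.5558874607086182), 1.6006571054458618) 0.004388936725245699
tilt 434 [ 0.59042182 -0.10399208  0.24610958] [0.00219359 0.00944935 0.01618029] [[0.03, 0.985, 0.17], [0.426, 0.142, -0.894], [-0.904, 0.099, -0.415]] [ 0.55988262 -0.11477854  0.2209076 ] [ 0.62143386 -0.09624151  0.26770333]
swiv 427 [0.55322661 0.0593035  0.10598583] [0.00310342 0.00898116 0.01705057] [[0.261, 0.886, 0.384], [0.501, 0.216, -0.838], [-0.825, 0.411, -0.388]] [0.52443255 0.03988384 0.08120131] [0.58467312 0.07329179 0.12515958]
```

Run:
```python
from h import *
S=load("scene0");D=load("side0");W=load("wrist0")
yaw=.0285
def frame(y):
    Rz=np.array([[np.cos(y),-np.sin(y),0],[np.sin(y),np.cos(y),0],[0,0,1]])
    a=np.radians(25); return Rz@np.array([[np.cos(a),0,-np.sin(a)],[0,1,0],[np.sin(a),0,np.cos(a)]])
jobs=[("swiv side",D,0,(305,248,340,285),yaw,.07),("swiv wrist",W,1,(105,110,185,170),yaw,.07),("tilt side",D,0,(320,135,362,170),-.01,.2),("tilt scene",S,0,(205,145,230,178),-.01,.2)]
for nm,s,f,(x0,y0,x1,y1),yw,zm in jobs:
    P=cloud(s,f)[y0:y1,x0:x1]; q=s["im"][y0:y1,x0:x1].max(-1)<50
    Q=P[q]; Q=Q[Q[:,2]>zm]; c=np.median(Q,0); Q=Q[np.linalg.norm(Q-c,axis=1)<.05]
    F=frame(yw); L=Q@F   # coords e1,e2,axis
    top=np.percentile(L[:,2],97); 
    T=L[L[:,2]>top-.024]
    r=cv2.minAreaRect(T[:,:2].astype(np.float32)*1000)
    t=np.percentile(T,[2,98],axis=0)
    w,V=np.linalg.eigh(np.cov(T[:,:2].T)); d=V[:,1]; d=d*np.sign(d[0]); 
    print(nm,len(Q),"top",top,"rect",r,"ang",np.arctan2(d[1],d[0]))
    c=np.array([r[0][0]/1000,r[0][1]/1000,top-.010]); print("   grip est world",F@c)
c=W; print("wristcam pos",-W["R"].T@W["t"])
```

```text
swiv side 437 top -0.12856447862720047 rect ((546.61328125, 40.19267272949219), (16.958627700805664, 59.18403625488281), 62.823265075683594) ang -0.4503585274971323
   grip est world [0.55258945 0.05596207 0.10542669]
swiv wrist 1474 top -0.13133249253396154 rect ((550.3618774414062, 40.92871856689453), (13.922060012817383, 59.19434356689453), 62.34477233886719) ang -0.5037461298426608
   grip est world [0.55713382 0.05682796 0.10450224]
tilt side 444 top -0.014946865273971667 rect ((639.671142578125, -101.15100860595703), (13.561450958251953, 57.4258918762207), 85.79387664794922) ang -0.09080195159738476
   grip est world [ 0.58924093 -0.10704867  0.24772717]
tilt scene 199 top -0.017445973416203 rect ((645.9564208984375, -106.44367980957031), (13.442008972167969, 60.64228439331055), 88.60293579101562) ang -0.06307702142286072
   grip est world [ 0.59594023 -0.1124086   0.24811848]
wristcam pos [0.67555315 0.08201702 0.37204538]
```

```bash
cat >> h.py <<'E'
from scipy.spatial.transform import Rotation as Ro, Slerp
def frame(y):
    Rz=Ro.from_euler('z',y).as_matrix(); a=np.radians(25)
    return Rz@np.array([[np.cos(a),0,-np.sin(a)],[0,1,0],[np.sin(a),0,np.cos(a)]])
def tool(y,phi):
    F=frame(y); Y=F@[np.cos(phi),np.sin(phi),0]; Z=-F[:,2]; return np.stack([np.cross(Y,Z),Y,Z],1)
def rows(p0,R0,p1,R1,n):
    """n rows from pose0 to pose1, rounded"""
    rv=(Ro.from_matrix(R0).inv()*Ro.from_matrix(R1)).as_rotvec()
    p,R=p0.copy(),Ro.from_matrix(R0); out=[]
    for k in range(n):
        Rn=Ro.from_matrix(R0)*Ro.from_rotvec(rv*(k+1)/n); pn=p0+(p1-p0)*(k+1)/n
        d=R.inv().apply(pn-p); w=(R.inv()*Rn).as_rotvec()
        d=np.round(d,4);w=np.round(w,3); out+=[*d,*w]
        p=p+R.apply(d); R=R*Ro.from_rotvec(w)
    print(max(map(abs,out[0::6])),"rows",n); 
    for k in range(0,n,10): print("["+",".join(f"{x:g}" for x in out[6*k:6*k+60])+"]")
    return p,R.as_matrix()
def cur():
    from station import env
    o=env.observe(); q=o["orientation"]
    return np.array(o["ee_pos"]),Ro.from_quat([q[1],q[2],q[3],q[0]]).as_matrix(),o
E
python3 - <<'E'
from h import *
p,R,o=cur()
g=np.array([.556,.0565,.105]); Rt=tool(.0285,1.09)
p1=p+[0,.055,0]
a=rows(p,R,p1,R,3)
a=rows(*a,g-Rt[:,2]*(.155+.07),Rt,14)
E
```

```text
0.0184 rows 3
[0.0183,-0,0,0,0,0,0.0184,-0,0,0,0,0,0.0183,-0,0,0,0,0]
0.0144 rows 14
[-0.0001,-0.0153,0.0068,-0.028,-0.017,-0.079,0.0012,-0.0154,0.0063,-0.029,-0.016,-0.078,0.0026,-0.0154,0.0059,-0.028,-0.017,-0.079,0.0038,-0.0153,0.0054,-0.029,-0.017,-0.078,0.0052,-0.0151,0.0049,-0.028,-0.017,-0.079,0.0063,-0.0148,0.0043,-0.029,-0.016,-0.078,0.0076,-0.0144,0.0039,-0.028,-0.017,-0.079,0.0088,-0.0138,0.0032,-0.028,-0.017,-0.078,0.0099,-0.0132,0.0028,-0.029,-0.016,-0.079,0.0109,-0.0125,0.0022,-0.028,-0.017,-0.079]
[0.0119,-0.0116,0.0017,-0.029,-0.017,-0.078,0.0128,-0.0106,0.0011,-0.028,-0.016,-0.079,0.0136,-0.0097,0.0007,-0.029,-0.017,-0.078,0.0144,-0.0085,0.0001,-0.028,-0.017,-0.079]
```

{"api": "carry_out", "payload": {
  "plan": [0.018, 0, 0, 0, 0, 0, 0.018, 0, 0, 0, 0, 0, 0.018, 0, 0, 0, 0, 0],
  "grip": 1,
  "force": 40
}}

```text
time_s: 0.4
ee_pos: [0.6746, 0.0515, 0.4018]
orientation: [-0.001, 0.709, 0.705, -0.002]
force: [-0.1, 0.2, -0.4]
gripper_width: 0.999
```

{"api": "carry_out", "payload": {
  "plan": [0, -0.0153, 0.007, -0.028, -0.017, -0.079, 0.001, -0.0154, 0.006, -0.029, -0.016, -0.078, 0.0026, -0.0154, 0.006, -0.028, -0.017, -0.079, 0.004, -0.015, 0.0055, -0.029, -0.017, -0.078, 0.005, -0.015, 0.005, -0.028, -0.017, -0.079, 0.006, -0.015, 0.004, -0.029, -0.016, -0.078, 0.0075, -0.0145, 0.004, -0.028, -0.017, -0.079, 0.009, -0.014, 0.003, -0.028, -0.017, -0.078, 0.01, -0.013, 0.003, -0.029, -0.016, -0.079, 0.011, -0.0125, 0.002, -0.028, -0.017, -0.079]
}}

```text
time_s: 1.23
ee_pos: [0.5172, 0.053, 0.328]
orientation: [0.158, 0.357, 0.92, 0.04]
force: [0.9, -0.5, 0.9]
gripper_width: 1.002
```

{"api": "carry_out", "payload": {
  "plan": [0.012, -0.0115, 0.0015, -0.029, -0.017, -0.078, 0.013, -0.0105, 0.001, -0.028, -0.016, -0.079, 0.0135, -0.0095, 0.001, -0.029, -0.017, -0.078, 0.0145, -0.0085, 0, -0.028, -0.017, -0.079]
}}

```text
time_s: 1.57
ee_pos: [0.4519, 0.0505, 0.2977]
orientation: [0.215, 0.192, 0.956, 0.055]
force: [0.4, 0.8, 0.1]
gripper_width: 1.003
```

Run:
```python
from h import *
p,R,o=cur(); print(p,o["q"],o["time_s"])
g=np.array([.556,.0565,.105]); Rt=tool(.0285,1.09)
print("grip rel tool",R.T@(g-p), "rot err",Ro.from_matrix(R.T@Rt).as_rotvec())
from station import env
c=env.get_calibration("wrist");im,d=env.get_image("wrist"); cv2.imwrite("pics/w1.png",im[:,:,::-1]); np.savez("w1.npz",im=im,d=d,K=c["camera_matrix"],R=c["R"],t=c["t"])
```

```text
[0.45192037 0.05050612 0.29773135] [ 0.05758129 -0.20122781  2.32495823 -0.00515211  0.57102105 -1.11354319] 1.5667
grip rel tool [-0.00938582  0.00523905  0.21885686] rot err [0.01336215 0.00508143 0.05415446]
```

View pics/w1.png

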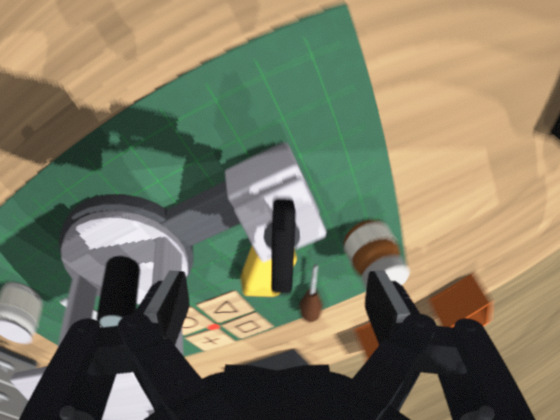

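```bash
cat >> h.py <<'E'
def barfit(s,f,box,yw,zm,thr=50):
    x0,y0,x1,y1=box
    P=cloud(s,f)[y0:y1,x0:x1]; q=s["im"][y0:y1,x0:x1].max(-1)<thr
    Q=P[q]; Q=Q[Q[:,2]>zm]; c=np.median(Q,0); Q=Q[np.linalg.norm(Q-c,axis=1)<.05]
    F=frame(yw); L=Q@F; top=np.percentile(L[:,2],97); T=L[L[:,2]>top-.024]
    r=cv2.minAreaRect(T[:,:2].astype(np.float32)*1000)
    w,V=np.linalg.eigh(np.cov(T[:,:2].T)); d=V[:,1]; d=d*np.sign(d[0])
    print(len(Q),"rect",r,"ang",np.arctan2(d[1],d[0]))
    g=F@np.array([r[0][0]/1000,r[0][1]/1000,top-.010]); print("   grip",g); return g
E
python3 - <<'E'
from h import *
W=load("w1"); g=barfit(W,1,(264,190,304,300),.0285,.07)
p,R,o=cur()
g=np.array([.556,.0565,.105]); Rt=tool(.0285,1.09)
rows(p,R,g-Rt[:,2]*.155,Rt,5)
E
```

```text
1838 rect ((545.39599609375, 40.88859176635742), (13.0029296875, 55.96126937866211), 64.08356475830078) ang -0.4418938699354461
   grip [0.55262837 0.05665938 0.10242031]
0.003 rows 5
[-0.003,0.0019,0.0125,0.002,-0,0.012,-0.003,0.002,0.0125,0.002,-0,0.011,-0.003,0.002,0.0125,0.003,-0.001,0.012,-0.0029,0.0021,0.0125,0.002,0,0.011,-0.0029,0.0021,0.0124,0.002,-0,0.012]
```

Run:
```python
from h import *
p,R,o=cur()
g=np.array([.5545,.0567,.104]); Rt=tool(.0285,1.115)
rows(p,R,g-Rt[:,2]*.155,Rt,5)
```

```text
0.0027 rows 5
[-0.0027,0.0018,0.0125,0.002,-0,0.007,-0.0026,0.0018,0.0126,0.002,-0,0.006,-0.0027,0.0019,0.0125,0.003,-0.001,0.007,-0.0026,0.002,0.0126,0.002,0,0.006,-0.0026,0.0019,0.0125,0.002,0,0.007]
```

{"api": "carry_out", "payload": {
  "plan": [-0.0027, 0.0018, 0.0125, 0.002, 0, 0.007, -0.0026, 0.0018, 0.0125, 0.002, 0, 0.007, -0.0027, 0.0018, 0.0125, 0.002, 0, 0.007, -0.0026, 0.0018, 0.0125, 0.002, 0, 0.007, -0.0026, 0.0018, 0.0125, 0.002, 0, 0.007, 0, 0, 0, 0, 0, 0]
}}

```text
time_s: 2.12
ee_pos: [0.4887, 0.0541, 0.2428]
orientation: [0.208, 0.214, 0.953, 0.053]
force: [0.6, -0.5, 0.2]
gripper_width: 1.001
```

Run:
```python
from h import *
p,R,o=cur(); print(p,o["force"])
g=np.array([.5545,.0567,.104]); Rt=tool(.0285,1.115)
print("grip rel tool",R.T@(g-p), "rot err",Ro.from_matrix(R.T@Rt).as_rotvec())
from station import env
im,d=env.get_image("wrist"); cv2.imwrite("pics/w2.png",im[:,:,::-1])
```

```text
[0.48871538 0.05411187 0.24278658] [ 0.62922084 -0.50801878  0.19003033]
grip rel tool [-0.0009365   0.00139919  0.15360076] rot err [-0.00197373 -0.00235805 -0.01529022]
```

View pics/w2.png

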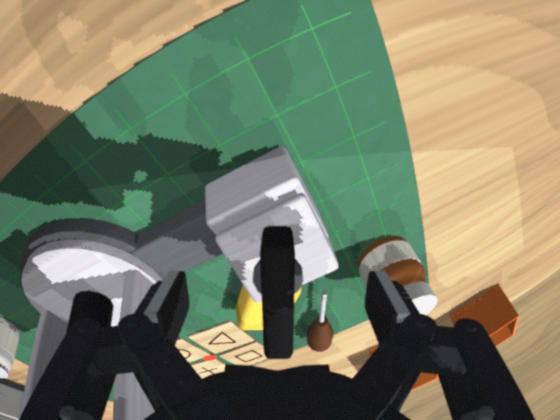

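{"api": "carry_out", "payload": {
  "plan": [0, 0, 0, 0, 0, 0, 0, 0, 0, 0, 0, 0, 0, 0, 0, 0, 0, 0, 0, 0, 0, 0, 0, 0, 0, 0, 0, 0, 0, 0, 0, 0, 0, 0, 0, 0, 0, 0, 0, 0, 0, 0, 0, 0, 0, 0, 0, 0],
  "grip": 0,
  "force": 50
}}

```text
time_s: 2.83
ee_pos: [0.4885, 0.0538, 0.2462]
orientation: [0.21, 0.215, 0.952, 0.053]
force: [3.6, -0.0, -3.3]
gripper_width: 0.151
```

Run:
```python
from h import *
p,R,o=cur(); print(p,o["force"],o["ft_torque"],o["gripper_width"],o["q"])
```

```text
[0.4884502  0.0538376  0.24623981] [ 3.59045797 -0.03465796 -3.29938738] [ 0.0876621  -0.03211385  0.10735246] 0.15069453506822292 [ 0.06496696 -0.03985479  2.29541441 -0.03808108  0.45006326 -1.03122493]
```

{"api": "carry_out", "payload": {
  "plan": [0, 0, 0, 0, 0, 0.1, 0, 0, 0, 0, 0, 0.1, 0, 0, 0, 0, 0, 0.1, 0, 0, 0, 0, 0, 0.1, 0, 0, 0, 0, 0, 0.1]
}}

```text
time_s: 3.25
ee_pos: [0.4883, 0.0538, 0.2461]
orientation: [0.19, 0.452, 0.865, 0.105]
force: [1.1, 0.1, -1.1]
gripper_width: 0.154
```

```bash
cat > chk.py <<'E'
from h import *
import sys
p,R,o=cur(); print(p,"F",o["force"].round(1),o["ft_torque"].round(2),"w",o["gripper_width"],"q",o["q"].round(3),"t",o["time_s"])
yw=float(sys.argv[1]); F=frame(yw); y=F.T@R[:,1]; print("phi",np.arctan2(y[1],y[0]),"tilt err",F.T@R[:,2], "grasp pt",p+.155*R[:,2])
from station import env
for n in sys.argv[2:]:
    c=env.get_calibration(n);im,d=env.get_image(n)
    import time; k=f"{n}_{o['time_s']:.2f}"; cv2.imwrite(f"pics/{k}.png",im[:,:,::-1]); print(k)
    np.savez(k+".npz",im=im,d=d,K=c["camera_matrix"],R=c["R"],t=c["t"]); s=load(k)
    m=red(im); C=cloud(s,n=="wrist"); m&=(abs(C[...,0]-.76)<.08)&(abs(C[...,1]+.12)<.08)&(C[...,2]<.03)
    v,u=np.nonzero(m)
    if len(u):
        q=plane(s,u.mean(),v.mean(),.006,n=="wrist"); d=q[:2]-[.578,-.110]; print(n,"spot",len(u),q,"ang",np.arctan2(d[1],d[0]),"r",np.hypot(*d))
E
python3 chk.py .0285 scene side
```

```text
[0.48832921 0.05383801 0.24613938] F [ 1.1  0.1 -1.1] [-0.02  0.11  0.12] w 0.15412330502685276 q [ 0.065 -0.04   2.296 -0.039  0.449 -0.512] t 3.25
phi 0.5801351480526341 tilt err [ 6.99951908e-04 -1.44672943e-03 -9.99998709e-01] grasp pt [0.55391303 0.05548333 0.10570771]
scene_3.25
scene spot 33 [ 0.76977299 -0.12014955  0.006     ] ang -0.05287547641730491 r 0.19204138006248345
side_3.25
side spot 17 [ 0.76847659 -0.12106981  0.006     ] ang -0.05805106511315145 r 0.19079798664332434
```

{"api": "carry_out", "payload": {
  "plan": [0, 0, 0, 0, 0, 0.11, 0, 0, 0, 0, 0, 0.11, 0, 0, 0, 0, 0, 0.11, 0, 0, 0, 0, 0, 0.11, 0, 0, 0, 0, 0, 0.11, 0, 0, 0, 0, 0, 0.11, 0, 0, 0, 0, 0, 0.11, 0, 0, 0, 0, 0, 0.11, 0, 0, 0, 0, 0, 0.11, 0, 0, 0, 0, 0, 0.11]
}}

```text
time_s: 4.18
ee_pos: [0.4882, 0.0539, 0.2461]
orientation: [0.106, 0.839, 0.498, 0.189]
force: [1.3, 0.3, -2.6]
gripper_width: 0.156
```

{"api": "carry_out", "payload": {
  "plan": [0, 0, 0, 0, 0, 0.11, 0, 0, 0, 0, 0, 0.11, 0, 0, 0, 0, 0, 0.03, 0, 0, 0, 0, 0, 0]
}}

```text
time_s: 4.52
ee_pos: [0.4882, 0.0539, 0.2461]
orientation: [0.082, 0.895, 0.389, 0.201]
force: [1.9, -0.9, -2.0]
gripper_width: 0.157
```

```bash
python3 chk.py .0285 scene side
```

```text
[0.48818263 0.05392284 0.24607877] F [ 1.9 -0.9 -2. ] [ 0.08  0.14 -0.08] w 0.1570383056065054 q [ 0.066 -0.04   2.296 -0.041  0.449  0.85 ] t 4.5167
phi -0.7798748745457064 tilt err [ 9.11269639e-04 -1.92898989e-03 -9.99997724e-01] grasp pt [0.55379819 0.05549428 0.10566108]
scene_4.52
scene spot 29 [ 0.76734235 -0.14082393  0.006     ] ang -0.1613790085100854 r 0.19183493161793141
side_4.52
side spot 15 [ 0.76577825 -0.14213711  0.006     ] ang -0.16950174857161354 r 0.1905084365978276
```

{"api": "carry_out", "payload": {
  "plan": [0, 0, 0, 0, 0, 0, 0, 0, 0, 0, 0, 0, 0, 0, 0, 0, 0, 0, 0, 0, 0, 0, 0, 0, 0, 0, 0, 0, 0, 0],
  "grip": 1
}}

```text
time_s: 5.03
ee_pos: [0.4882, 0.054, 0.2466]
orientation: [0.082, 0.894, 0.392, 0.201]
force: [0.3, 0.5, 0.9]
gripper_width: 0.857
```

{"api": "carry_out", "payload": {
  "plan": [0, 0, -0.02, 0, 0, 0, 0, 0, -0.02, 0, 0, 0, 0, 0, -0.02, 0, 0, 0, 0, 0, -0.02, 0, 0, 0, 0, 0, -0.02, 0, 0, 0]
}}

```text
time_s: 5.45
ee_pos: [0.4432, 0.0528, 0.3351]
orientation: [0.08, 0.895, 0.393, 0.195]
force: [1.3, -0.3, -0.0]
gripper_width: 0.999
```

```bash
python3 chk.py .0285 scene side
python3 - <<'E'
from h import *
p,R,o=cur(); Rt=tool(-.16,1.49); g=np.array([.593,-.112,.248])
a=rows(p,R,np.array([p[0],p[1],.46]),R,5)
rows(*a,g-Rt[:,2]*(.155+.085),Rt,20)
E
```

```text
[0.44319598 0.05279542 0.3350676 ] F [ 1.3 -0.3 -0. ] [-0.02  0.15 -0.  ] w 0.9990467243882484 q [ 0.07  -0.262  2.293 -0.031  0.687  0.833] t 5.45
phi -0.7712836057493241 tilt err [-0.0111575  -0.00217387 -0.99993539] grasp pt [0.50711383 0.05428049 0.19386809]
scene_5.45
scene spot 28 [ 0.76753963 -0.14094538  0.006     ] ang -0.16183815003568028 r 0.19204917685077924
side_5.45
side spot 16 [ 0.76597757 -0.1418683   0.006     ] ang -0.1679357052162658 r 0.19065979350034895
0.0071 rows 5
[0.0071,0.0074,-0.0221,0,0,0,0.0071,0.0073,-0.0222,0,0,0,0.0071,0.0074,-0.0221,0,0,0,0.0071,0.0073,-0.0221,0,0,0,0.0071,0.0074,-0.0221,0,0,0]
0.0078 rows 20
[-0.0039,0.0068,0.0007,0.001,-0.004,-0.104,-0.0046,0.0063,0.0007,0.002,-0.005,-0.105,-0.0052,0.0058,0.0007,0.001,-0.004,-0.104,-0.0058,0.0052,0.0007,0.002,-0.005,-0.105,-0.0063,0.0046,0.0008,0.001,-0.004,-0.104,-0.0067,0.0039,0.0007,0.002,-0.005,-0.105,-0.0071,0.0032,0.0008,0.001,-0.004,-0.104,-0.0074,0.0024,0.0009,0.002,-0.004,-0.105,-0.0076,0.0017,0.0008,0.001,-0.005,-0.104,-0.0077,0.0008,0.0009,0.002,-0.004,-0.105]
[-0.0078,0.0001,0.0009,0.001,-0.005,-0.104,-0.0077,-0.0008,0.001,0.002,-0.004,-0.104,-0.0076,-0.0016,0.001,0.001,-0.005,-0.105,-0.0074,-0.0023,0.001,0.002,-0.004,-0.104,-0.0071,-0.0031,0.001,0.001,-0.005,-0.105,-0.0068,-0.0039,0.0011,0.001,-0.004,-0.104,-0.0063,-0.0045,0.0012,0.002,-0.005,-0.105,-0.0058,-0.0051,0.0011,0.001,-0.004,-0.104,-0.0052,-0.0057,0.0012,0.002,-0.004,-0.105,-0.0046,-0.0063,0.0013,0.001,-0.005,-0.104]
```

{"api": "carry_out", "payload": {
  "plan": [0.007, 0.0074, -0.022, 0, 0, 0, 0.007, 0.0074, -0.022, 0, 0, 0, 0.007, 0.0074, -0.022, 0, 0, 0, 0.007, 0.0074, -0.022, 0, 0, 0, 0.007, 0.0074, -0.022, 0, 0, 0, 0.004, 0.004, -0.012, 0, 0, 0]
}}

```text
time_s: 6.05
ee_pos: [0.4434, 0.0525, 0.4681]
orientation: [0.079, 0.895, 0.394, 0.192]
force: [0.6, 0.2, 0.4]
gripper_width: 1.003
```

{"api": "carry_out", "payload": {
  "plan": [-0.004, 0.007, 0.001, 0.001, -0.004, -0.104, -0.0045, 0.0065, 0.001, 0.001, -0.005, -0.104, -0.005, 0.006, 0.001, 0.001, -0.004, -0.104, -0.006, 0.005, 0.001, 0.002, -0.005, -0.104, -0.0065, 0.0045, 0.001, 0.001, -0.004, -0.104, -0.007, 0.004, 0.001, 0.001, -0.005, -0.104, -0.007, 0.003, 0.001, 0.002, -0.004, -0.104, -0.0075, 0.0025, 0.001, 0.001, -0.005, -0.104, -0.0075, 0.0015, 0.001, 0.002, -0.004, -0.104, -0.0075, 0.001, 0.001, 0.001, -0.005, -0.104]
}}

```text
time_s: 6.88
ee_pos: [0.4753, -0.0241, 0.4645]
orientation: [0.17, 0.565, 0.801, 0.101]
force: [-0.4, -0.7, -0.1]
gripper_width: 0.999
```

{"api": "carry_out", "payload": {
  "plan": [-0.008, 0, 0.001, 0.001, -0.005, -0.104, -0.0075, -0.001, 0.001, 0.001, -0.004, -0.104, -0.0075, -0.0015, 0.001, 0.002, -0.005, -0.104, -0.0075, -0.0025, 0.001, 0.001, -0.004, -0.104, -0.007, -0.003, 0.001, 0.002, -0.005, -0.104, -0.007, -0.004, 0.001, 0.001, -0.004, -0.104, -0.0065, -0.0045, 0.001, 0.001, -0.005, -0.104, -0.006, -0.005, 0.001, 0.002, -0.004, -0.104, -0.005, -0.006, 0.001, 0.001, -0.005, -0.104, -0.0045, -0.0065, 0.001, 0.001, -0.004, -0.104]
}}

```text
time_s: 7.72
ee_pos: [0.508, -0.1022, 0.4545]
orientation: [0.203, 0.068, 0.977, -0.02]
force: [-0.3, -0.1, 0.6]
gripper_width: 1.001
```

```bash
python3 chk.py -.16 wrist scene side
```

```text
[ 0.50795377 -0.10221939  0.45450539] F [-0.3 -0.1  0.6] [ 0.06  0.2  -0.02] w 1.0009646654900117 q [-0.259 -0.198  2.016  0.046  0.915 -1.711] t 7.7167
phi 1.5917931724365957 tilt err [-0.02506335 -0.00305161 -0.99968121] grasp pt [ 0.56905107 -0.11255835  0.31243067]
wrist_7.72
scene_7.72
scene spot 29 [ 0.76734235 -0.14082393  0.006     ] ang -0.1613790085100854 r 0.19183493161793141
side_7.72
side spot 16 [ 0.76597757 -0.1418683   0.006     ] ang -0.1679357052162658 r 0.19065979350034895
```

View pics/wrist_7.72.png

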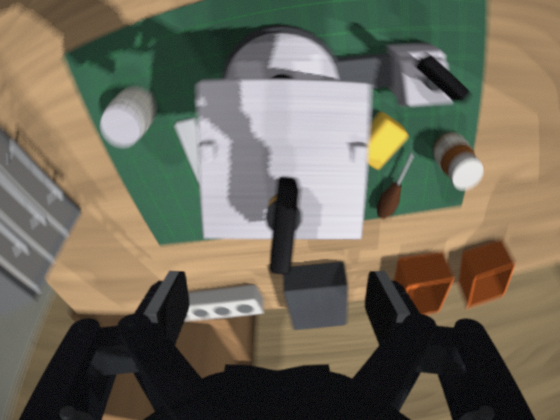

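View pics/side_7.72.png

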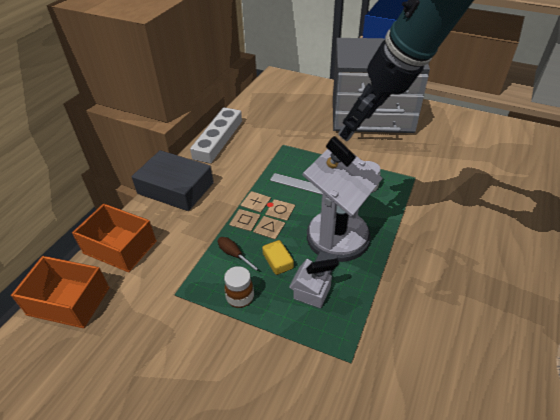

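Run:
```python
from h import *
W=load("wrist_7.72"); g=barfit(W,1,(262,172,305,280),-.16,.2)
D=load("side_7.72"); barfit(D,0,(322,135,362,170),-.16,.2)
S=load("scene_7.72")
p,R,o=cur(); 
for phi in (1.49,1.52):
  g=np.array([.593,-.112,.248]);Rt=tool(-.16,phi)
  print("rel",R.T@(g-p),Ro.from_matrix(R.T@Rt).as_rotvec())
```

```text
1937 rect ((649.0892333984375, -14.909260749816895), (14.092333793640137, 59.93296432495117), 85.28776550292969) ang -0.05966248642587938
   grip [ 0.5912084  -0.11051105  0.24646227]
420 rect ((647.5022583007812, -13.48056697845459), (12.504070281982422, 57.81574630737305), 84.67418670654297) ang -0.09792010144442129
   grip [ 0.58906965 -0.10871872  0.24784751]
rel [0.00385546 0.00458178 0.22371385] [-0.00400723 -0.02550876  0.0924883 ]
rel [0.00385546 0.00458178 0.22371385] [-0.00362346 -0.02556104  0.06248997]
```

Run:
```python
from h import *
p,R,o=cur(); g=np.array([.592,-.111,.247]);Rt=tool(-.16,1.486)
rows(p,R,g-Rt[:,2]*.155,Rt,5)
```

```text
0.0022 rows 5
[0.0019,0.001,0.0138,-0.001,-0.005,0.019,0.0019,0.0009,0.0139,-0.001,-0.005,0.02,0.002,0.0009,0.0138,-0,-0.005,0.019,0.0021,0.0009,0.0138,-0.001,-0.005,0.019,0.0022,0.0008,0.0138,-0.001,-0.005,0.019]
```

{"api": "carry_out", "payload": {
  "plan": [0.002, 0.001, 0.014, -0.001, -0.005, 0.019, 0.002, 0.001, 0.014, -0.001, -0.005, 0.019, 0.002, 0.001, 0.014, -0.001, -0.005, 0.019, 0.002, 0.001, 0.014, -0.001, -0.005, 0.019, 0.002, 0.001, 0.014, -0.001, -0.005, 0.019, 0, 0, 0, 0, 0, 0]
}}

```text
time_s: 8.37
ee_pos: [0.5289, -0.098, 0.3833]
orientation: [0.217, 0.13, 0.967, -0.004]
force: [-0.6, 0.0, -0.3]
gripper_width: 1.0
```

```bash
python3 chk.py -.16 wrist
python3 - <<'E'
from h import *
p,R,o=cur(); g=np.array([.592,-.111,.247]);Rt=tool(-.16,1.486)
print("rel",R.T@(g-p),Ro.from_matrix(R.T@Rt).as_rotvec())
E
```

```text
[ 0.52888798 -0.09802749  0.38326111] F [-0.6  0.  -0.3] [ 0.05  0.23 -0.01] w 1.0002447901599225 q [-0.242 -0.115  2.081  0.055  0.741 -1.577] t 8.3667
phi 1.4625668684078283 tilt err [ 8.23279078e-04  2.38644824e-03 -9.99996814e-01] grasp pt [ 0.59373003 -0.10811698  0.24283778]
wrist_8.37
rel [-7.34792691e-05 -3.07158175e-03  1.51795287e-01] [ 0.00246973  0.00180539 -0.02208585]
```

View pics/wrist_8.37.png

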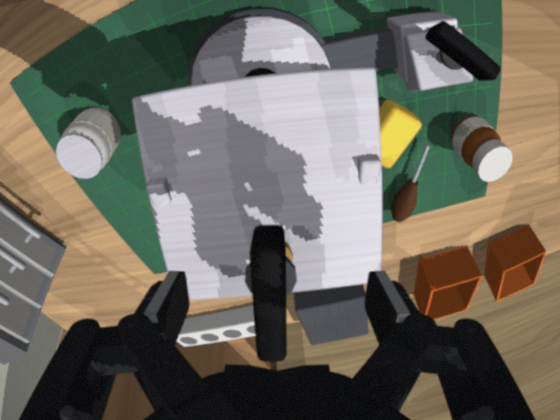

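{"api": "carry_out", "payload": {
  "plan": [0, -0.002, -0.002, 0.001, 0.001, -0.011, 0, -0.001, -0.001, 0.001, 0.001, -0.011, 0, 0, 0, 0, 0, 0]
}}

```text
time_s: 8.67
ee_pos: [0.5271, -0.1004, 0.389]
orientation: [0.217, 0.119, 0.969, -0.008]
force: [0.9, 0.4, 0.6]
gripper_width: 1.0
```

{"api": "carry_out", "payload": {
  "plan": [0, 0, 0, 0, 0, 0, 0, 0, 0, 0, 0, 0, 0, 0, 0, 0, 0, 0, 0, 0, 0, 0, 0, 0, 0, 0, 0, 0, 0, 0, 0, 0, 0, 0, 0, 0, 0, 0, 0, 0, 0, 0, 0, 0, 0, 0, 0, 0],
  "grip": 0,
  "force": 50
}}

```text
time_s: 9.33
ee_pos: [0.5275, -0.101, 0.3937]
orientation: [0.22, 0.119, 0.968, -0.008]
force: [0.0, 0.6, 0.1]
gripper_width: 0.152
```

```bash
python3 chk.py -.16 scene side
```

```text
[ 0.52753303 -0.10096171  0.39367248] F [0.  0.6 0.1] [0.06 0.24 0.04] w 0.15185074913639945 q [-0.248 -0.127  2.073  0.055  0.754 -1.605] t 9.3333
phi 1.4860086683808713 tilt err [ 8.08437886e-03 -1.73422357e-04 -9.99967306e-01] grasp pt [ 0.59331694 -0.11160511  0.25372894]
scene_9.33
scene spot 28 [ 0.76729783 -0.14069468  0.006     ] ang -0.1607510856791837 r 0.19177025568077324
side_9.33
side spot 16 [ 0.76597757 -0.1418683   0.006     ] ang -0.1679357052162658 r 0.19065979350034895
```

{"api": "carry_out", "payload": {
  "plan": [0, 0, 0, 0, 0, 0.11, 0, 0, 0, 0, 0, 0.11, 0, 0, 0, 0, 0, 0.11, 0, 0, 0, 0, 0, 0.11, 0, 0, 0, 0, 0, 0.11, 0, 0, 0, 0, 0, 0.11, 0, 0, 0, 0, 0, 0.11, 0, 0, 0, 0, 0, 0.11, 0, 0, 0, 0, 0, 0.11, 0, 0, 0, 0, 0, 0.11]
}}

```text
time_s: 10.27
ee_pos: [0.5251, -0.1037, 0.3927]
orientation: [0.189, 0.625, 0.75, 0.106]
force: [-3.3, -0.2, 1.1]
gripper_width: 0.153
```

```bash
python3 chk.py -.16 scene side
```

```text
[ 0.52509405 -0.1037252   0.39273708] F [-3.3 -0.2  1.1] [0.02 0.37 0.11] w 0.15328587774817853 q [-0.251 -0.128  2.074  0.043  0.76  -0.457] t 10.2667
phi 0.34344661766568607 tilt err [ 2.10072930e-04 -8.83163394e-03 -9.99960978e-01] grasp pt [ 0.58957171 -0.11551719  0.25227862]
scene_10.27
scene spot 28 [ 0.75437549 -0.13946691  0.006     ] ang -0.16554031271965755 r 0.17882005147580882
side_10.27
side spot 15 [ 0.75350361 -0.13939479  0.006     ] ang -0.16594792645599707 r 0.1779482277380365
```

{"api": "carry_out", "payload": {
  "plan": [0, 0, 0, 0, 0, 0.11, 0, 0, 0, 0, 0, 0.11, 0, 0, 0, 0, 0, 0.11, 0, 0, 0, 0, 0, 0.11, 0, 0, 0, 0, 0, 0.11, 0, 0, 0, 0, 0, 0.11, 0, 0, 0, 0, 0, 0.11, 0, 0, 0, 0, 0, 0.11, 0, 0, 0, 0, 0, 0.11, 0, 0, 0, 0, 0, 0.11]
}}

```text
time_s: 11.2
ee_pos: [0.522, -0.1024, 0.3912]
orientation: [0.102, 0.926, 0.312, 0.185]
force: [-3.0, 1.3, 2.1]
gripper_width: 0.153
```

{"api": "carry_out", "payload": {
  "plan": [0, 0, 0, 0, 0, 0.1, 0, 0, 0, 0, 0, 0.1, 0, 0, 0, 0, 0, 0]
}}

```text
time_s: 11.45
ee_pos: [0.5216, -0.1016, 0.391]
orientation: [0.082, 0.953, 0.217, 0.194]
force: [-1.9, -1.6, 0.3]
gripper_width: 0.15
```

```bash
python3 chk.py -.16 scene side | tee o
python3 - <<'E'
from h import *
import re
for k,b in zip(re.findall(r"^(?:scene|side)_[\d.]+$",open("o").read(),re.M),[(210,250,310,340),(220,180,310,250)]):
    x0,y0,x1,y1=b; c=load(k)["im"][y0:y1,x0:x1,::-1]; cv2.imwrite("pics/z_"+k.split("_")[0]+"a.png",cv2.resize(c,None,fx=7,fy=7,interpolation=cv2.INTER_CUBIC))
E
```

```text
[ 0.52155711 -0.10163058  0.39096064] F [-1.9 -1.6  0.3] [-0.2  0.1 -0.2] w 0.15005134523374244 q [-0.249 -0.131  2.079  0.044  0.771  0.848] t 11.45
phi -0.9616014996526027 tilt err [-0.01197876 -0.00597435 -0.9999104 ] grasp pt [ 0.58441167 -0.11271202  0.24971084]
scene_11.45
scene spot 24 [ 0.74019468 -0.13671192  0.006     ] ang -0.16322527812998044 r 0.1643795587899239
side_11.45
side spot 13 [ 0.73851309 -0.13676558  0.006     ] ang -0.1652299026013828 r 0.16272936971910207
```

View pics/z_scenea.png

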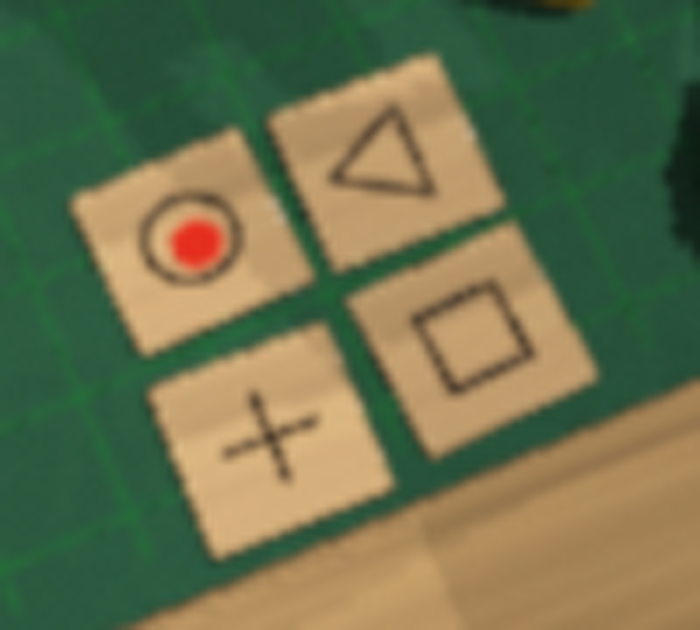

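View pics/z_sidea.png

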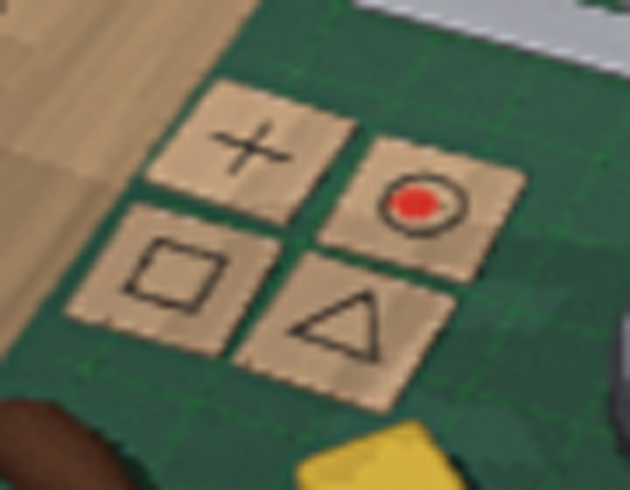

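{"api": "carry_out", "payload": {
  "plan": [0, 0, 0, 0, 0, 0.1, 0, 0, 0, 0, 0, 0.1, 0, 0, 0, 0, 0, 0]
}}

```text
time_s: 11.8
ee_pos: [0.5214, -0.101, 0.3909]
orientation: [0.062, 0.97, 0.125, 0.201]
force: [-2.3, -1.2, 1.5]
gripper_width: 0.15
```

{"api": "carry_out", "payload": {
  "plan": [0, 0, 0, 0, 0, 0, 0, 0, 0, 0, 0, 0, 0, 0, 0, 0, 0, 0, 0, 0, 0, 0, 0, 0, 0, 0, 0, 0, 0, 0],
  "grip": 1
}}

```text
time_s: 12.22
ee_pos: [0.522, -0.1013, 0.3905]
orientation: [0.064, 0.969, 0.133, 0.201]
force: [-0.2, 0.4, -0.0]
gripper_width: 0.853
```

{"api": "carry_out", "payload": {
  "plan": [0, 0, -0.02, 0, 0, 0, 0, 0, -0.02, 0, 0, 0, 0, 0, -0.02, 0, 0, 0, 0, 0, -0.02, 0, 0, 0, 0, 0, -0.02, 0, 0, 0, 0, 0, 0, 0, 0, 0]
}}

```text
time_s: 12.72
ee_pos: [0.48, -0.0942, 0.4827]
orientation: [0.063, 0.969, 0.135, 0.198]
force: [0.9, 0.4, 1.1]
gripper_width: 1.002
```

```bash
python3 chk.py -.16 scene side | tee o
python3 - <<'E'
from h import *
import re
for k,b in zip(re.findall(r"^(?:scene|side)_[\d.]+$",open("o").read(),re.M),[(210,250,310,340),(220,180,310,250)]):
    x0,y0,x1,y1=b; c=load(k)["im"][y0:y1,x0:x1,::-1]; cv2.imwrite("pics/z_"+k.split("_")[0]+"b.png",cv2.resize(c,None,fx=7,fy=7,interpolation=cv2.INTER_CUBIC))
E
```

```text
[ 0.48000548 -0.09419406  0.48273537] F [0.9 0.4 1.1] [0.01 0.1  0.04] w 1.001980341995285 q [-0.257 -0.275  2.026  0.043  0.974  1.019] t 12.7167
phi -1.132171179125632 tilt err [-0.01764508 -0.00413634 -0.99983576] grasp pt [ 0.54211478 -0.10486665  0.34112487]
scene_12.72
scene spot 27 [ 0.73785878 -0.13625019  0.006     ] ang -0.16275609858339912 r 0.1619996932911234
side_12.72
side spot 14 [ 0.73717347 -0.13678308  0.006     ] ang -0.16670192243589294 r 0.16141105298296105
```

View pics/z_sceneb.png

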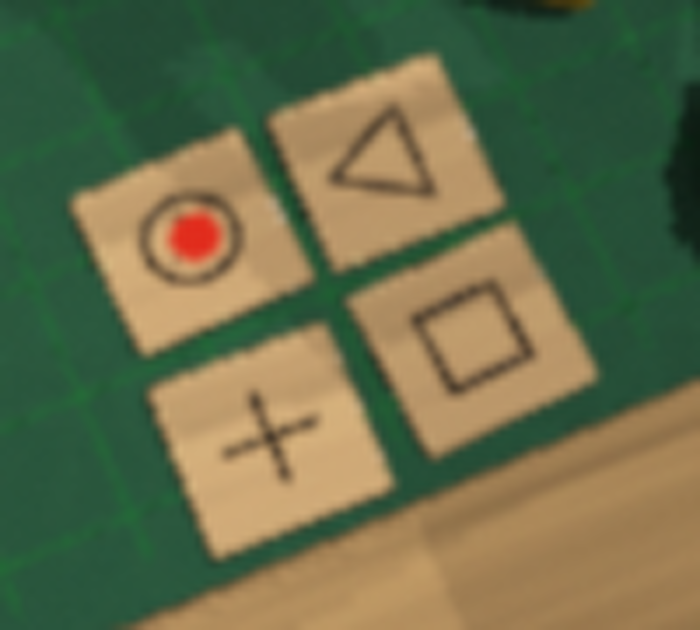

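View pics/z_sideb.png

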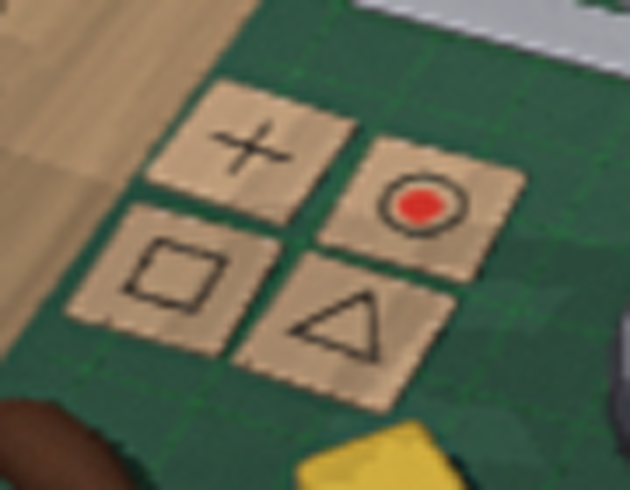

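```bash
python3 -c "
from station import env
print(env.close_job())"
```

```text
the job is handed in; nothing more can be done
None
```

The light spot now lies wholly inside the ring. I handed the job in at about 12.8 s of the 72 s allowed.

- **Screws:** Each took one grasp, turned clockwise: the swivel screw by about 1.88 rad, then the tilt screw by about 2.6 to 2.7 rad.
- **Spot position:** After letting go, both fixed cameras show the whole spot inside the ring. I estimate its centre is 1–1.5 mm from the ring's centre, against the 5 mm limit.
- **Camera disagreement:** The two fixed cameras differed by about 6 mm on the ring's absolute position when I picked the pixel by hand. I therefore judged the final position by where the spot sits against the ring within each picture.
- **Tilt grasp:** The grasp sat about 6 mm higher on the bar than planned, and the grasp point drifted several mm while turning. Side forces on the wrist were under 4 N in every reading I took while holding the screws.
- **End state:** The gripper was open and about 90 mm clear of the tilt bar, with wrist force readings near zero. The arm never went near the mirror. The last crops showed nothing moved near the templates; I did not measure the bystanders' positions again.

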